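# Knock the canister's locking pin home

### The arm

A 6-joint arm with a two-finger parallel gripper is mounted at the origin on the work surface. World frame = base frame: x ahead of the robot, y to its left, z up, the work surface at z = 0. Lengths are in mm, angles in rad, forces in N, time in s.
With the tool pointing down it reaches from about 300 to 775 mm from the base axis. Payload 14.6 kg.
Tool frame: the origin (TCP) lies between the finger pads; the fingertips stand 19 mm ahead of it and the grasp point (between the pads) is the TCP (manip.tcp_to_tips is the distance from the TCP to the fingertips, in mm); x points along the fingers, z is the direction in which the jaws open and shut, and the axes are right-handed (so a half turn about x gives the same grasp; the last joint's range is limited). The gripper opens to 94 mm and grips with 3 to 60 N. Pads are 16 mm wide; open, the fingers measure 119 mm over their backs; the gripper's body (75 mm by 177 mm) begins 78 mm behind the grasp point.
Start: joints at [1.065, 0.3, 1.521, -0, 1.321, -0.067], TCP at [233.666, 497.885, 224.446] pointing down, gripper open.
Joint ranges: [-3.03, 3.03], [-0.79, 2.21], [0.23, 2.52], [-1.04, 4.18], [0, 3.07], [-2.55, 2.55]. Speed limits (rad/s): [2.22, 2.22, 2.57, 3.14, 3.14, 3.14].

### API

Orientations are given as [roll, pitch, yaw] about the fixed x, y, z axes, in that order (R = Rz(yaw) Ry(pitch) Rx(roll)).
In Python, from cell import manip gives the robot as it stands.
- The arm moves only by the tool jog_arm, never from a script. Its argument "moves" is a list that holds one entry, the list of rows, each a list of 6 numbers: the shift along the world's x, y, z in mm, then the turn, a rotation vector about the world's x, y, z in degrees. In form: [[[dx, dy, dz, wx, wy, wz], ...]]. A call has 1 to 5 rows; each row shifts and turns the pose as measured when the row begins; what a row does not reach is not made up. A row lasts 1/10 s, in which the tool goes at most 50 mm and 8.59 degrees, less where a joint would pass 70% of its speed; a pose out of reach is approached as far as the arm can. A call is refused whole if a number of a shift passes 50 or a number of a turn 8.59, either way. A call with a gripper value outside its range is refused whole. "gripper" is the opening, from -1 (shut) to 1 (fully open), set as the call begins (left out, the last holds). The fingers move at their own pace and stop on an object; "squeeze" is the grip in N (left out, the last holds). Time passes only in rows, so rows that do not move let the fingers close. It gives the time, the measured TCP pose, the force and the opening at its end, in the units of the state.
- manip.read_state(): the state, without advancing time (a new reading comes with each control period).
- manip.camera(name): name is "scene" or "side" or "wrist"; returns (picture, depth): 384x512x3 uint8, blue, green, red; 384x512 float32, mm along the optical axis (not along the pixel's ray), 0 where there is no reading.
- manip.camera_params(name): a dict with "fx", "fy", "cx", "cy" (pixels), "rvec" (rotation vector, rad) and "tvec" (3), from world to camera coordinates, as OpenCV has them. Camera axes: x right, y down, z forward; pixel columns grow to the right and rows downward; lengths in mm; the calibration is good to about 2 mm. A picture is of the moment at which its call begins: read the wrist's pose just before it. camera_params takes no time and is no camera call; for the wrist camera it gives the pose at the moment of the call.
- manip.sign_off(): hands the job in, once; it reports no verdict.
The state is a dict: "clock": time; "joints": joint angles; "qd": joint speeds; "effort": joint torques, N m; "eef_pos": TCP position; "eef_rot": TCP orientation; "wrist_force": force on the tool from outside, world axes, zero at the start; "moment": the same for the moment, N m; "finger_gap": finger opening in mm.
Only numpy, scipy, OpenCV 4.12 (cv2) and the standard library are available. Lean on these libraries where they do the work, as an engineer would, in place of code of your own. Each camera call takes 0.05 s, during which the arm holds its last target. There are 200 camera calls.

### The job

The round sample canister is packed and ready to go: take the mallet by its handle, knock the locking pin on the canister's lid fully home with the mallet's head, then stand the mallet back on its round rubber pad, head upright as it was, and let go. The square case is still being filled, so leave its pin up, and touch neither pin with the gripper.

Things in the scene. Friction and masses are not known exactly. Their poses are not given: they have to be found in the camera images.
- mallet_grip (a point): Mallet's grip point, on the handle's centre line. Steel head with white plastic faces: upright cylinder 52 mm across, 60 high, standing on its lower striking face. Level flat-sided wooden handle, 22 wide, 26 high, 140 long, from the head's mid-height. The point is 50 mm from the head's axis, 30 mm above the lower face; x axis along the handle towards the head, z up. 190 to 290 g; stands by itself.
- mallet_face (a point): Centre of the mallet head's lower striking face (52 mm across), on the head's axis; z points up through the head.
- pad_top (a point): Centre of the top of the mallet's pad, a fixed black rubber disc 120 mm across and 6 mm thick. At the start the mallet's head stands near its middle.
- can_pin_top (a point): Centre of the top of the locking pin to knock in: round steel head 26 mm across, 8 thick, in the middle of the lid of the round aluminium canister (fixed, 110 mm across; lid top 82 mm above the bench, dark collar under the pin's head 32 mm across, its top at 96 mm). The point is 116 mm above the bench with the pin fully up, 104 mm when home; z up.
- can_pin (a joint): How far the canister's pin is pushed down, in m: 0 fully up, 0.012 home (head down on its collar). Starts at 0 to 0.002. A light spring and a tight friction sleeve resist with 6 to 8 N in all, and the sleeve keeps the pin where it has been driven.
- case_pin (a joint): The same for the like pin on the square aluminium case (116 mm square, equally high, fixed), which stands to the left or right of the canister; to be left up.
Not all that is in view belongs to the job. Leave any green or yellow look-alike of the part that bears mallet_grip alone.

How it is judged (in metres and radians):
On the way:
1. the mallet's head drives the canister's pin down (contact force between mallet and can_pin above 1.5 N and value of joint can_pin above 0.005 m).
At the end, for the whole second after the job is handed in: the canister's pin is home (pushed down at least 9.5 of 12 mm), the case's pin is still up (less than 4 mm down), and the mallet stands released and at rest on its pad, upright within 10 degrees, the axis of its head within 45 mm of the pad's centre (value of joint can_pin above 0.0095 m and value of joint case_pin below 0.004 m and horizontal distance between mallet_face and pad_top below 0.045 m and z of mallet_face in the frame of pad_top below 0.006 m and angle between mallet's own z axis and vertical below 0.17 rad and linear speed of mallet below 0.02 m/s); the robot touches nothing.
It fails at once if the gripper or arm touches the canister's pin (contact force between any of the fingers, the arm and can_pin above 1 N).
It fails at once if the gripper or arm touches the case's pin (contact force between any of the fingers, the arm and case_pin above 1 N).
It fails at once if the case's pin is knocked down (value of joint case_pin above 0.004 m).
It also fails if it takes over 38 s, if anything falls off the work surface, if the arm or the gripper's body presses on something with over 40 N, if the wrist force passes 120 N, or if a joint passes its speed limit or range.

## Working session

There is one attempt and no reset: what is moved stays moved. The work goes in short steps, Python scripts to look and compute and a tool call to move; the robot and the scene stay as the last step left them, time stands still between calls to the robot, and variables do not carry over. Pictures are saved under pics/ and viewed, about 8 in all and at most 12, crops included, and the job is handed in when it is done.

Besides the shell and the picture viewer there is one more tool, called after ">>>" in YAML: its name, and indented under it one key for each argument. jog_arm: Moves the arm, as the interface text tells. Its arguments: {"type":"object","properties":{"moves":{"type":"array","items":{"type":"array","items":{"type":"array","items":{"type":"number"}}}},"gripper":{"type":"number"},"squeeze":{"type":"number"}},"required":["moves"]}

```bash
mkdir -p pics
cat > h.py <<'E'
import cv2,numpy as np
from cell import manip
def cam(n):
    p=manip.camera_params(n); im,d=manip.camera(n); return im,d,p
def pts(d,p):
    R=cv2.Rodrigues(np.array(p["rvec"],float))[0]; t=np.array(p["tvec"],float).ravel()
    v,u=np.mgrid[:d.shape[0],:d.shape[1]]
    c=np.stack([(u-p["cx"])/p["fx"]*d,(v-p["cy"])/p["fy"]*d,d],-1)
    w=(c-t)@R; w[d==0]=np.nan; return w
E
python3 - <<'E'
from h import *
ims=[]
for n in("scene","side"):
    im,d,p=cam(n); np.savez(n,im=im,d=d,w=pts(d,p)); cv2.imwrite(f"pics/{n}0.png",im)
    print(n,p)
print(manip.read_state())
E
```

```text
scene {'fx': 460.461388300506, 'fy': 460.461388300506, 'cx': 249.00978378512585, 'cy': 189.29842417591325, 'rvec': array([ 2.18892412,  0.55887276, -0.27257726]), 'tvec': array([-299.7295577 , -112.77169558, 1603.08243058])}
side {'fx': 420.4511019083343, 'fy': 420.4511019083343, 'cx': 260.1732947803244, 'cy': 183.57954876917447, 'rvec': array([ 1.99134412, -0.79850017,  0.45111971]), 'tvec': array([-357.30118865,  178.55252044, 1231.35291414])}
{'clock': 0.1, 'joints': array([ 1.06538947e+00,  3.00402619e-01,  1.52151362e+00, -1.37491770e-05,
        1.32071822e+00, -6.66247985e-02]), 'qd': array([-0.00102183, -0.00036499, -0.0011095 , -0.00158859,  0.00148726,
       -0.00264046]), 'effort': array([ 1.62937311e-03, -5.32637429e+01, -3.53283727e+01,  7.09864986e-02,
        2.34893057e-02, -7.91265916e-05]), 'eef_pos': array([233.57220474, 497.69778157, 223.95242549]), 'eef_rot': array([ 3.08775064,  1.56975443, -2.06341699]), 'wrist_force': array([ 0.11881543, -0.90122976,  0.1083018 ]), 'moment': array([ 0.02179203, -0.02371732, -0.02475339]), 'finger_gap': 93.69732621017157}
```

View pics/scene0.png

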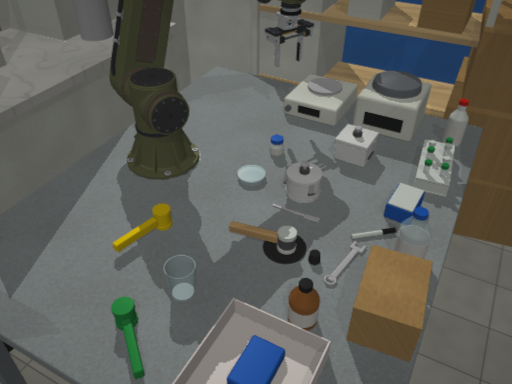

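View pics/side0.png

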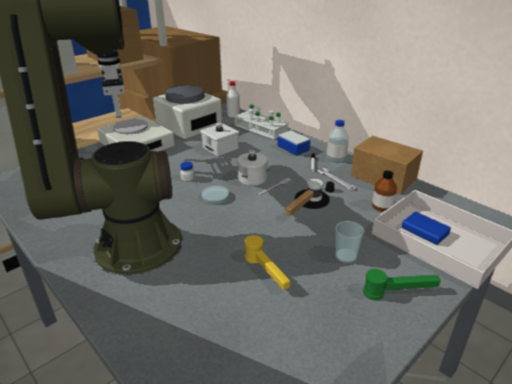

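The mallet's head is at about (287,238) in the scene view, on the black pad, with its handle running to (232,230). The round canister's pin is at (304,168) and the square case's pin at (357,132). The yellow and green look-alikes stand apart. Next I measure.

```bash
python3 - <<'E'
from h import *
for n,boxes in(("scene",dict(handle=(225,215,285,250),head=(272,222,302,262),pad=(255,225,315,268),can=(280,155,328,205),case=(330,120,382,168))),
               ("side",dict(handle=(280,185,318,220),head=(300,175,328,206),pad=(288,175,335,212),can=(232,148,272,190),case=(198,118,242,156)))):
    z=np.load(n+".npz"); im,w=z["im"],z["w"]; hsv=cv2.cvtColor(im,cv2.COLOR_BGR2HSV)
    for k,(a,b,c,e) in boxes.items():
        W=w[b:e,a:c].reshape(-1,3); H=hsv[b:e,a:c].reshape(-1,3).astype(int)
        if k=="handle":
            m=(H[:,0]<22)&(H[:,1]>90)&(H[:,2]>60)
            top=W[m&(W[:,2]>40)&(W[:,2]<48)]
            c_=top.mean(0); xy=(top-c_)[:,:2]; vv=np.linalg.svd(xy,full_matrices=False)[2][0]
            s=xy@vv; print(n,k,m.sum(),len(top),c_,"dir",vv,"len",np.percentile(s,[0,100]),"width",np.ptp(xy@[-vv[1],vv[0]]))
        if k=="head":
            t=W[(W[:,2]>56)&(W[:,2]<66+6)]; 
            if len(t): print(n,k,len(t),np.median(t[:,2]),(t.min(0)+t.max(0))/2,np.ptp(t,0))
        if k=="pad":
            t=W[(H[:,2]<45)&(W[:,2]<15)]; print(n,k,len(t),np.median(t[:,2]),(t.min(0)+t.max(0))/2,np.ptp(t,0))
        if k in("can","case"):
            for lo,hi in((106,122),(76,90)):
                t=W[(W[:,2]>lo)&(W[:,2]<hi)]
                if len(t): print(n,k,lo,len(t),np.median(t[:,2]),t.mean(0),(t.min(0)+t.max(0))/2,np.ptp(t,0))
E
python3 - <<'E'
import cv2,numpy as np
a=cv2.imread("pics/scene0.png")[120:270,220:390]; b=cv2.imread("pics/side0.png")[110:220,190:340]
cv2.imwrite("pics/c.png",np.hstack([cv2.resize(a,(480,424),interpolation=2),cv2.resize(b,(310,424),interpolation=2)]))
E
```

```text
scene handle 509 271 [ 474.25554496 -212.44421829   44.88046758] dir [0.98867626 0.15006415] len [-70.68487637  67.49598034] width 25.37932815644601
scene head 241 63.3153855235852 [ 564.58050721 -195.38044687   62.09444813] [51.13400375 53.1296258  11.81239271]
scene pad 605 3.7351061046693896 [ 576.74406994 -194.80935651    5.42445951] [152.74996516 115.24700297  18.62885198]
scene can 106 42 112.06263115925299 [506.79393668  49.49326444 111.77926913] [505.60113566  51.57441038 111.24818319] [24.98197492 27.46761058 10.17715746]
scene can 76 520 79.38875471747588 [508.96570228  43.93133092  79.58767481] [505.83756318  50.77707758  82.90570651] [109.07918151 114.16485574  13.47903287]
scene case 106 28 110.20367515718178 [580.46045067 328.40406775 110.24915645] [579.30880131 328.25130846 110.62127834] [23.97806621 24.6655631   5.47639976]
scene case 76 535 79.16232014732608 [582.03287021 322.85440844  79.43603409] [579.45900991 330.1289022   82.95477843] [118.39254791 124.50884555  13.90489138]
side handle 292 113 [ 462.39599147 -214.63332572   45.21346986] dir [-0.98684286 -0.16168
[... 216 characters left out ...]
61832 -192.66908905    6.37489713] [153.94476882 118.18969002  15.98356182]
side can 106 26 113.90550579990727 [500.38677227  47.48656797 113.16996323] [503.76959895  48.72852277 113.11366509] [26.91562209 22.70413095 11.13190903]
side can 76 316 81.1456659371249 [496.25758717  44.26912952  81.25920236] [497.93402589  51.49683031  83.0734469 ] [112.3009408  113.85796245  13.71453664]
side case 106 18 112.39864182936918 [574.45380308 327.42061203 111.69940492] [575.13241997 330.13249684 111.66936129] [21.63216043 23.58463603  8.55017382]
side case 76 312 81.11110457408577 [569.16181901 323.31185546  80.96980777] [564.79353822 301.84122934  82.23021861] [142.4885489  397.60828379  12.42709175]
```

View pics/c.png

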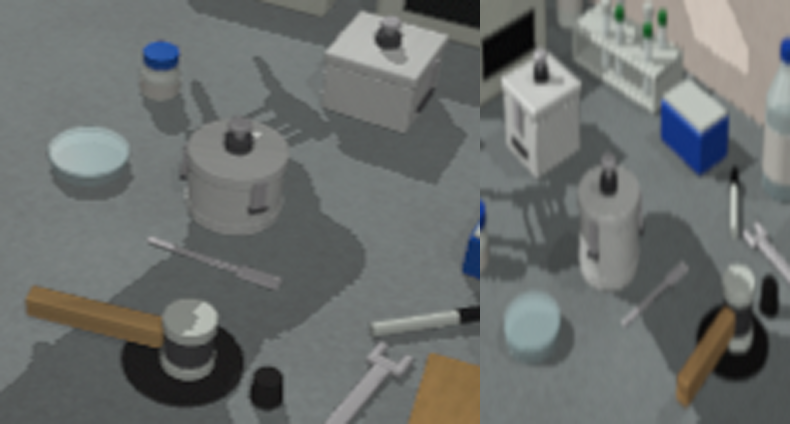

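Crop: both pins are up. The mallet's head stands on the pad with the handle pointing back towards the robot. The views agree to about 4 mm: head axis ≈(564,-194), can pin ≈(504,49.5), handle direction ≈(0.988,0.155). I'll work out the wrist turn.

```bash
cat >> h.py <<'E'
from scipy.spatial.transform import Rotation as Ro
def goal(pos,hd):
    s=manip.read_state(); R=Ro.from_euler("xyz",s["eef_rot"]).as_matrix()
    hd=np.array([hd[0],hd[1],0.])/np.hypot(*hd)
    best=None
    for sg in(1,-1):
        z=sg*np.array([-hd[1],hd[0],0]); x=np.array([0,0,-1.]); G=np.stack([x,np.cross(z,x),z],1)
        r=np.degrees(Ro.from_matrix(G@R.T).as_rotvec())
        print("shift",np.round(np.array(pos)-s["eef_pos"],1),"turn",r.round(1),"q6",s["joints"][5].round(2),"clock",s["clock"],"F",s["wrist_force"].round(1),"gap",s["finger_gap"].round(1))
E
python3 -c "
from h import *
goal((522,-202.5,36),(.988,.155))"
```

```text
Traceback (most recent call last):
  File "h.py", line 18, in goal
    print("shift",np.round(np.array(pos)-s["eef_pos"],1),"turn",r.round(1),"q6",s["joints"][5].round(2),"clock",s["clock"],"F",s["wrist_force"].round(1),"gap",s["finger_gap"].round(1))
                                                                                                                                                               ^^^^^^^^^^^^^^^^^^^^^
AttributeError: 'float' object has no attribute 'round'
```

```bash
sed -i 's/,s\["finger_gap"\].round(1)/,round(s["finger_gap"],1)/' h.py; python3 -c "
from h import *
goal((522,-202.5,36),(.988,.155))"
```

```text
shift [ 288.4 -700.2 -188. ] turn [ 0.1 -0.  34.1] q6 -0.07 clock 0.1 F [ 0.1 -0.9  0.1] gap 93.7
shift [ 288.4 -700.2 -188. ] turn [-0.000e+00 -1.000e-01 -1.459e+02] q6 -0.07 clock 0.1 F [ 0.1 -0.9  0.1] gap 93.7
```

>>> jog_arm:
  moves:
    - [[17,-41,0,0,0,-8.5],[17,-41,0,0,0,-8.5],[17,-41,0,0,0,-8.5],[17,-41,0,0,0,-8.5],[17,-41,0,0,0,-8.5]]
  gripper: 1

```text
clock: 0.6
eef_pos: [317.7, 288.3, 221.3]
eef_rot: [-3.111, 1.566, -2.729]
wrist_force: [0.9, 0.1, 0.4]
finger_gap: 94.3
```

>>> jog_arm:
  moves:
    - [[17,-41,0,0,0,-8.5],[17,-41,0,0,0,-8.5],[17,-41,0,0,0,-8.5],[17,-41,0,0,0,-8.5],[17,-41,0,0,0,-8.5]]

```text
clock: 1.1
eef_pos: [403.4, 74.3, 221.1]
eef_rot: [-3.129, 1.566, 2.786]
wrist_force: [1.1, 0.5, 0.5]
finger_gap: 93.7
```

>>> jog_arm:
  moves:
    - [[17,-41,0,0,0,-8.5],[17,-41,0,0,0,-8.5],[17,-41,0,0,0,-8.5],[17,-41,0,0,0,-8.5],[17,-41,0,0,0,-8.5]]

```text
clock: 1.6
eef_pos: [489.6, -140.6, 220.8]
eef_rot: [-3.13, 1.566, 2.035]
wrist_force: [0.5, 1.1, -0.3]
finger_gap: 93.7
```

```bash
python3 -c "
from h import *
goal((522,-202.5,36),(.988,.155))"
```

```text
shift [  32.4  -61.9 -184.8] turn [ 1.00e-01 -4.00e-01  1.63e+02] q6 0.76 clock 1.6 F [ 0.5  1.1 -0.3] gap 93.7
shift [  32.4  -61.9 -184.8] turn [ -0.3  -0.1 -17. ] q6 0.76 clock 1.6 F [ 0.5  1.1 -0.3] gap 93.7
```

>>> jog_arm:
  moves:
    - [[16,-31,0,0,0,-8.5],[16,-31,0,0,0,-8.5],[0,0,0,0,0,0]]

```text
clock: 1.9
eef_pos: [522.5, -209.9, 218.9]
eef_rot: [-2.792, 1.565, 2.064]
wrist_force: [0.5, 0.2, -0.7]
finger_gap: 93.7
```

Run:
```python
from h import *
goal((522,-202.5,36),(.988,.155))
im,d,p=cam("wrist"); w=pts(d,p); cv2.imwrite("pics/w1.png",im)
H=cv2.cvtColor(im,cv2.COLOR_BGR2HSV).astype(int)
m=(H[...,0]<22)&(H[...,1]>90)&(H[...,2]>60)&(w[...,2]>44)&(w[...,2]<54)
t=w[m]; c=t.mean(0); xy=(t-c)[:,:2]
if len(t):
    v=np.linalg.svd(xy,full_matrices=False)[2][0]; print(len(t),c,v,np.ptp(xy@v),np.ptp(xy@[-v[1],v[0]]))
t=w[(w[...,2]>61)&(w[...,2]<72)]; t=t[(abs(t[:,0]-564)<45)&(abs(t[:,1]+195)<45)]
if len(t): print("head",len(t),np.median(t,0),(t.min(0)+t.max(0))/2,np.ptp(t,0))
```

```text
shift [  -0.5    7.4 -182.9] turn [  -0.3    0.5 -179.3] q6 0.98 clock 1.9 F [ 0.5  0.2 -0.7] gap 93.7
shift [  -0.5    7.4 -182.9] turn [-0.3 -0.2  0.7] q6 0.98 clock 1.9 F [ 0.5  0.2 -0.7] gap 93.7
2547 [ 472.56594732 -207.64827006   48.7882849 ] [-0.98787059 -0.15527943] 135.61709049937593 21.986483086843283
head 2511 [ 563.57297016 -193.23204495   66.20196096] [ 562.77210043 -193.26183315   65.49092059] [51.16948866 51.14843231  8.19382833]
```

View pics/w1.png

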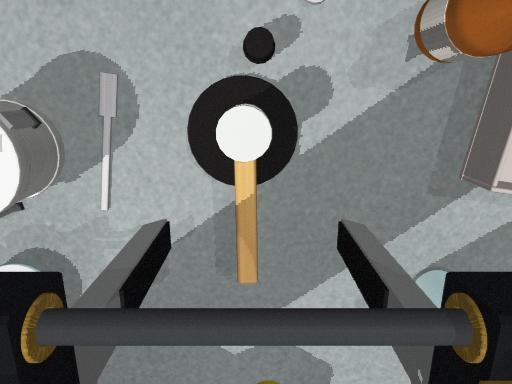

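The wrist view shows the head at (244,133), nearly centred on the pad, and the handle running down the middle between the open fingers with nothing beside it. Heights (48.8, 66.2) and sizes (22, 51) fit. Now down to the grip.

>>> jog_arm:
  moves:
    - [[-1,10,-40,0,0,0.7],[0,0,-45,0,0,0],[0,0,-45,0,0,0],[0,0,-30,0,0,0],[0,0,-15,0,0,0]]

```text
clock: 2.45
eef_pos: [519.7, -193.9, 40.9]
eef_rot: [2.687, 1.566, 1.289]
wrist_force: [1.4, 0.6, -0.1]
finger_gap: 93.8
```

```bash
python3 -c "
from h import *
goal((521.7,-199.9,36.5),(.988,.155))"
```

```text
shift [ 2.  -6.  -4.4] turn [-1.00e-01 -4.00e-01  1.79e+02] q6 0.97 clock 2.45 F [ 1.4  0.6 -0.1] gap 93.8
shift [ 2.  -6.  -4.4] turn [-0.2  0.1 -1. ] q6 0.97 clock 2.45 F [ 1.4  0.6 -0.1] gap 93.8
```

>>> jog_arm:
  moves:
    - [[2,-6,-4.5,0,0,-1],[0,0,0,0,0,0]]

```text
clock: 2.65
eef_pos: [520.5, -198.3, 34.7]
eef_rot: [-2.931, 1.564, 1.94]
wrist_force: [-0.2, 0.1, 0.0]
finger_gap: 94.0
```

```bash
python3 -c "
from h import *
goal((521.7,-199.9,36.5),(.988,.155))"
```

```text
shift [ 1.2 -1.6  1.8] turn [  0.2  -0.5 179.8] q6 0.98 clock 2.65 F [-0.2  0.1  0. ] gap 94.0
shift [ 1.2 -1.6  1.8] turn [-0.3 -0.1 -0.2] q6 0.98 clock 2.65 F [-0.2  0.1  0. ] gap 94.0
```

>>> jog_arm:
  moves:
    - [[1,-1.5,1.5,0,0,0],[0,0,0,0,0,0],[0,0,0,0,0,0],[0,0,0,0,0,0],[0,0,0,0,0,0]]
  gripper: -1
  squeeze: 60

```text
clock: 3.15
eef_pos: [523.3, -200.2, 40.4]
eef_rot: [2.268, 1.566, 0.858]
wrist_force: [-0.1, -0.2, 0.1]
finger_gap: 57.3
```

>>> jog_arm:
  moves:
    - [[0,0,0,0,0,0],[0,0,0,0,0,0],[0,0,0,0,0,0]]

```text
clock: 3.45
eef_pos: [523.3, -200.2, 40.7]
eef_rot: [2.195, 1.566, 0.785]
wrist_force: [0.2, 0.4, 0.3]
finger_gap: 33.5
```

>>> jog_arm:
  moves:
    - [[-1,0,-4,0,0,0],[0,0,0,0,0,0],[0,0,0,0,0,0],[0,0,0,0,0,0],[0,0,0,0,0,0]]

```text
clock: 3.95
eef_pos: [522.0, -200.1, 36.1]
eef_rot: [2.329, 1.566, 0.918]
wrist_force: [-0.5, -0.7, 0.2]
finger_gap: 21.3
```

>>> jog_arm:
  moves:
    - [[0,0,0,0,0,0],[0,0,0,0,0,0]]

```text
clock: 4.15
eef_pos: [522.0, -200.2, 36.0]
eef_rot: [2.323, 1.566, 0.912]
wrist_force: [0.6, -0.7, 0.3]
finger_gap: 21.8
```

Gripped (gap 21.8 mm). Lifting.

>>> jog_arm:
  moves:
    - [[0,0,20,0,0,0],[0,0,35,0,0,0],[0,0,40,0,0,0],[0,0,40,0,0,0],[0,0,20,0,0,0]]

```text
clock: 4.65
eef_pos: [518.4, -198.6, 191.4]
eef_rot: [-2.573, 1.56, 2.3]
wrist_force: [0.5, -0.7, -3.4]
finger_gap: 21.6
```

>>> jog_arm:
  moves:
    - [[-10,40,0,0,0,0],[-10,45,0,0,0,0],[-10,45,0,0,0,0],[-8,40,0,0,0,0],[-8,35,0,0,0,0]]

```text
clock: 5.15
eef_pos: [470.4, 9.0, 193.9]
eef_rot: [-2.796, 1.564, 2.07]
wrist_force: [1.3, 0.0, -3.5]
finger_gap: 21.5
```

```bash
cat > look.py <<'E'
from h import *
import sys
n=sys.argv[1]
goal((470.8,43.8,160),(.988,.155))
im,d,p=cam("wrist"); w=pts(d,p); im2,d2,p2=cam("side"); 
s=manip.read_state(); e=s["eef_pos"]
H=cv2.cvtColor(im,cv2.COLOR_BGR2HSV).astype(int)
m=(w[...,2]>e[2]+22)&(w[...,2]<e[2]+40); t=w[m]; t=t[(np.hypot(t[:,0]-e[0]-41,t[:,1]-e[1]-7)<40)]
if len(t):
    c=(np.percentile(t,1,0)+np.percentile(t,99,0))/2
    A=np.c_[t[:,:2],np.ones(len(t))]; q=np.linalg.lstsq(A,t[:,2],rcond=None)[0]
    print("head",len(t),c,np.median(t,0),np.ptp(t,0),"tilt deg x,y",np.degrees(q[:2]))
W=pts(d2,p2); t=W[(abs(W[...,0]-504)<58)&(abs(W[...,1]-49)<58)&(W[...,2]>60)]
a=im2[60:240,160:400]; cv2.imwrite(f"pics/{n}.png",np.hstack([cv2.resize(im,(400,300)),cv2.resize(a,(400,300),interpolation=2)]))
E
python3 look.py l1
```

```text
shift [  0.4  34.8 -33.9] turn [  -0.3    0.6 -179.9] q6 1.35 clock 5.15 F [ 1.3  0.  -3.5] gap 21.5
shift [  0.4  34.8 -33.9] turn [-0.4 -0.2  0.1] q6 1.35 clock 5.15 F [ 1.3  0.  -3.5] gap 21.5
head 14034 [506.33205209  15.13587321 225.12855371] [510.75348525  16.02345076 223.75995707] [65.5273081  53.38897746 17.9713721 ] tilt deg x,y [-1.57409641 -0.07678504]
```

View pics/l1.png

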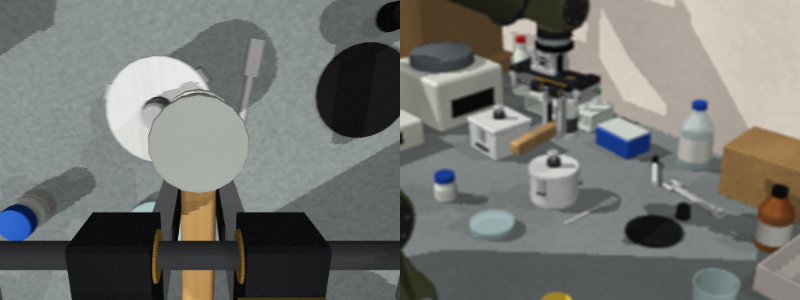

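Left: the head is level in the grip, with the canister's pin just visible at (157,107) and the pad at right. Right: the case and canister are clear. Now refine the lid and pad centres and move over the pin.

>>> jog_arm:
  moves:
    - [[0,25,0,0,0,0],[0,10,-15,0,0,0],[0,0,-10,0,0,0],[0,0,0,0,0,0]]

```text
clock: 5.65
eef_pos: [470.0, 45.8, 167.8]
eef_rot: [-2.695, 1.563, 2.176]
wrist_force: [-0.0, 0.7, -2.3]
finger_gap: 21.5
```

Run:
```python
from h import *
goal((470.8,43.8,150),(.988,.155))
for n in("wrist","side","scene"):
    im,d,p=cam(n); w=pts(d,p); V=im.max(-1)
    def circ(m,r,lab):
        t=w[m]
        if len(t)<30: print(n,lab,len(t)); return
        # outer rim points -> least squares with known radius
        from scipy.optimize import least_squares
        h=cv2.convexHull(t[:,:2].astype(np.float32))[:,0]
        f=least_squares(lambda c:np.hypot(*(h-c).T)-r,np.median(t[:,:2],0),loss="soft_l1")
        print(n,lab,len(t),f.x.round(1),np.median(t[:,2]).round(1),np.abs(f.fun).mean().round(1))
    circ((V<45)&(abs(w[...,2]-6)<4)&(np.hypot(w[...,0]-566,w[...,1]+194)<75),60,"pad")
    circ((abs(w[...,2]-82)<3)&(np.hypot(w[...,0]-504,w[...,1]-49)<65),55,"lid")
    if n=="wrist": cv2.imwrite("pics/w2.png",im)
    else: cv2.imwrite("pics/%s2.png"%n,im)
```

```text
shift [  0.8  -2.  -17.8] turn [  0.4  -0.6 179.8] q6 1.43 clock 5.65 F [-0.   0.7 -2.3] gap 21.5
shift [  0.8  -2.  -17.8] turn [-0.4 -0.2 -0.2] q6 1.43 clock 5.65 F [-0.   0.7 -2.3] gap 21.5
wrist pad 5317 [ 557.1 -190.1] 6.1 1.2
wrist lid 6835 [503.2  53.8] 82.2 0.3
side pad 509 [ 555.7 -194.3] 5.3 3.6
side lid 269 [501.2  50.1] 81.3 0.9
scene pad 851 [ 561.5 -193.8] 3.9 2.9
scene lid 267 [505.5  49.6] 80.3 1.7
```

Pin ≈(503.5,51), lid height 82.2 ✓, head held over it. Pushing down.

>>> jog_arm:
  moves:
    - [[0,0,-10,0,0,0],[0,0,-8,0,0,0],[0,0,0,0,0,0]]

```text
clock: 6.1
eef_pos: [471.1, 44.4, 150.5]
eef_rot: [3.077, 1.564, 1.662]
wrist_force: [1.3, 1.5, -2.7]
finger_gap: 21.8
```

>>> jog_arm:
  moves:
    - [[0,0,-6,0,0,0],[0,0,-5,0,0,0]]

```text
clock: 6.3
eef_pos: [471.6, 44.3, 139.6]
eef_rot: [2.854, 1.564, 1.439]
wrist_force: [-3.7, 0.4, 4.4]
finger_gap: 21.4
```

>>> jog_arm:
  moves:
    - [[0,0,-4,0,0,0],[0,0,-2,0,0,0]]

```text
clock: 6.5
eef_pos: [471.5, 44.3, 133.6]
eef_rot: [2.833, 1.564, 1.418]
wrist_force: [-14.8, -3.4, 30.0]
finger_gap: 21.6
```

Force rose to about 4.4 N plus the carried weight while driving, then 30 N at the stop. Lift and check.

>>> jog_arm:
  moves:
    - [[0,0,8,0,0,0],[0,0,20,0,0,0],[0,0,30,0,0,0]]

```text
clock: 6.8
eef_pos: [469.7, 44.2, 189.6]
eef_rot: [-2.482, 1.562, 2.387]
wrist_force: [0.6, 0.2, -1.9]
finger_gap: 21.7
```

>>> jog_arm:
  moves:
    - [[5,-35,5,0,0,0],[10,-40,0,0,0,0],[10,-40,0,0,0,0],[10,-40,0,0,0,0],[0,0,0,0,0,0]]

```text
clock: 7.3
eef_pos: [506.9, -115.8, 199.6]
eef_rot: [2.636, 1.565, 1.225]
wrist_force: [0.1, 0.2, -2.6]
finger_gap: 21.4
```

```bash
cat > chk.py <<'E'
from h import *
import sys
s=manip.read_state(); e=s["eef_pos"]; print(s["clock"],e.round(1),s["wrist_force"].round(1))
im,d,p=cam("wrist"); w=pts(d,p)
for nm,c in(("can",(503.5,51)),("case",(577,329))):
    t=w[(np.hypot(w[...,0]-c[0],w[...,1]-c[1])<12)]; t=t[t[:,2]>95]
    if len(t): print(nm,len(t),np.percentile(t[:,2],[10,50,90]).round(1))
    l=w[(np.hypot(w[...,0]-c[0],w[...,1]-c[1])<50)&(w[...,2]>70)&(w[...,2]<92)]
    if len(l): print(nm,"lid",len(l),np.median(l[:,2]))
t=w[(abs(w[...,2]-e[2]-31)<12)&(np.hypot(w[...,0]-e[0]-41,w[...,1]-e[1]-7)<40)]
if len(t):
    t=t[t[:,2]>np.median(t[:,2])-4]
    q=np.linalg.lstsq(np.c_[t[:,:2],np.ones(len(t))],t[:,2],rcond=None)[0]
    print("head",len(t),((np.percentile(t,1,0)+np.percentile(t,99,0))/2).round(1),"slope deg",np.degrees(q[:2]).round(2))
a,d2,p2=cam("scene"); b=cv2.resize(a[110:280,210:400],(400,300),interpolation=2)
for nm,c in(("can",(503.5,51)),("case",(577,329))):
    W=pts(d2,p2); t=W[(np.hypot(W[...,0]-c[0],W[...,1]-c[1])<16)&(W[...,2]>95)&(W[...,2]<130)]; print("scene",nm,len(t),np.sort(t[:,2])[-12:].round(1))
cv2.imwrite(f"pics/{sys.argv[1]}.png",np.hstack([cv2.resize(im,(400,300)),b]))
E
python3 chk.py k1
```

```text
7.3 [ 506.9 -115.8  199.6] [ 0.1  0.2 -2.6]
can 906 [ 97.5 103.7 104.9]
can lid 9775 82.31418403258783
head 13900 [ 542.5 -109.3  233.8] slope deg [-3.09 -0.29]
scene can 3 [95.2 96.6 97.1]
scene case 37 [111.  111.1 111.1 111.7 111.7 111.9 112.1 112.2 112.4 112.4 112.7 113.6]
```

View pics/k1.png

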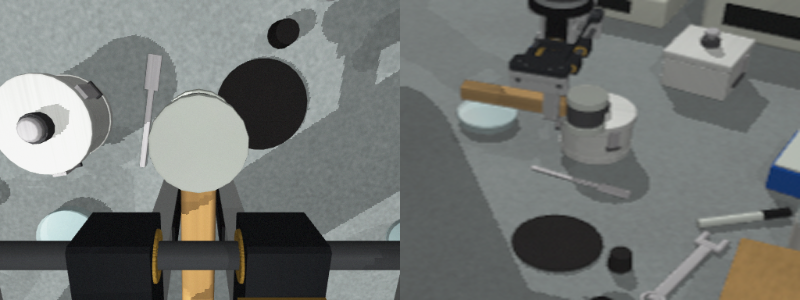

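The canister's pin top now measures 104 mm (home) against the lid at 82.3, and the case's pin is still up (~112 in the scene view's biased depth, as before). The pad at (262,103) is clear. Now back to it.

>>> jog_arm:
  moves:
    - [[6,-40,-10,0,0,0],[6,-40,-30,0,0,0],[0,-4,-40,0,0,0],[0,0,-40,0,0,0],[0,0,-20,0,0,0]]

```text
clock: 7.9
eef_pos: [520.2, -194.2, 59.0]
eef_rot: [1.783, 1.561, 0.38]
wrist_force: [-0.4, 0.5, -3.1]
finger_gap: 21.7
```

```bash
python3 -c "
from h import *
goal((519,-199.5,38),(.988,.155))"
```

```text
shift [ -1.2  -5.3 -21. ] turn [ -0.8  -0.3 179.3] q6 0.97 clock 7.9 F [-0.4  0.5 -3.1] gap 21.7
shift [ -1.2  -5.3 -21. ] turn [-0.2  0.5 -0.7] q6 0.97 clock 7.9 F [-0.4  0.5 -3.1] gap 21.7
```

>>> jog_arm:
  moves:
    - [[-1,-5,-10,0,0,-0.7],[0,0,-6,0,0,0],[0,0,0,0,0,0]]

```text
clock: 8.2
eef_pos: [518.6, -196.6, 40.6]
eef_rot: [2.184, 1.563, 0.771]
wrist_force: [-0.2, 1.3, -2.4]
finger_gap: 21.6
```

>>> jog_arm:
  moves:
    - [[0,0,-2,0,0,0],[0,0,-2,0,0,0],[0,0,0,0,0,0]]

```text
clock: 8.5
eef_pos: [520.1, -196.6, 39.3]
eef_rot: [1.757, 1.561, 0.345]
wrist_force: [-0.1, -0.0, -2.1]
finger_gap: 21.5
```

>>> jog_arm:
  moves:
    - [[0,0,-2,0,0,0],[0,0,-1,0,0,0],[0,0,0,0,0,0]]

```text
clock: 8.8
eef_pos: [520.6, -196.7, 37.1]
eef_rot: [1.648, 1.559, 0.236]
wrist_force: [-0.4, 0.2, -3.4]
finger_gap: 21.7
```

```bash
python3 chk.py k2
```

```text
8.8 [ 520.6 -196.7   37.1] [-0.4  0.2 -3.4]
head 13884 [ 556.  -190.3   71.5] slope deg [-2.55 -0.42]
scene can 43 [101.3 101.4 101.4 101.7 102.2 102.7 102.9 103.1 103.2 103.2 103.7 103.7]
scene case 41 [110.4 110.4 110.8 110.8 111.  111.1 111.7 111.8 111.8 112.9 113.2 113.2]
```

The head sits about 3–4 mm higher in the grip after the blow, so keep lowering until contact.

>>> jog_arm:
  moves:
    - [[0,-1,-2,0,0,0],[0,0,-1.5,0,0,0],[0,0,0,0,0,0]]

```text
clock: 9.2
eef_pos: [520.9, -197.7, 36.3]
eef_rot: [1.652, 1.558, 0.24]
wrist_force: [0.6, 1.0, -2.7]
finger_gap: 21.7
```

>>> jog_arm:
  moves:
    - [[0,0,-1,0,0,0],[0,0,-1,0,0,0]]

```text
clock: 9.4
eef_pos: [521.1, -197.9, 35.8]
eef_rot: [1.624, 1.558, 0.213]
wrist_force: [-11.8, 5.6, 21.5]
finger_gap: 21.3
```

Contact. Ease off slightly and open.

>>> jog_arm:
  moves:
    - [[0,0,0.7,0,0,0],[0,0,0,0,0,0]]

```text
clock: 9.6
eef_pos: [521.1, -198.0, 36.5]
eef_rot: [1.616, 1.558, 0.204]
wrist_force: [0.3, 0.3, -2.4]
finger_gap: 21.7
```

>>> jog_arm:
  moves:
    - [[0,0,0,0,0,0],[0,0,0,0,0,0],[0,0,0,0,0,0],[0,0,0,0,0,0],[0,0,0,0,0,0]]
  gripper: 0.2

```text
clock: 10.1
eef_pos: [521.6, -198.3, 36.2]
eef_rot: [1.572, 1.557, 0.16]
wrist_force: [-0.5, 0.7, 0.1]
finger_gap: 55.5
```

>>> jog_arm:
  moves:
    - [[0,0,0,0,0,0],[0,0,0,0,0,0],[0,0,0,0,0,0],[0,0,0,0,0,0]]

```text
clock: 10.5
eef_pos: [521.6, -198.3, 36.2]
eef_rot: [1.571, 1.557, 0.159]
wrist_force: [0.4, 0.4, 0.4]
finger_gap: 56.5
```

Released. Raise straight up and check.

>>> jog_arm:
  moves:
    - [[0,0,20,0,0,0],[0,0,40,0,0,0],[0,0,45,0,0,0],[0,0,45,0,0,0],[0,0,30,0,0,0]]

```text
clock: 11.0
eef_pos: [518.3, -196.8, 217.9]
eef_rot: [2.322, 1.563, 0.91]
wrist_force: [0.6, 0.6, -1.0]
finger_gap: 56.1
```

>>> jog_arm:
  moves:
    - [[0,0,0,0,0,0],[0,0,0,0,0,0]]

```text
clock: 11.2
eef_pos: [519.3, -197.3, 222.3]
eef_rot: [1.687, 1.559, 0.275]
wrist_force: [0.2, -0.6, -0.4]
finger_gap: 56.2
```

```bash
python3 chk.py k3
python3 - <<'E'
from h import *
im,d,p=cam("wrist"); w=pts(d,p)
t=w[(w[...,2]>62)&(w[...,2]<72)&(np.hypot(w[...,0]-562,w[...,1]+193)<45)]
q=np.linalg.lstsq(np.c_[t[:,:2],np.ones(len(t))],t[:,2],rcond=None)[0]
print("head",len(t),np.median(t,0),np.ptp(t,0),np.degrees(q[:2]))
m=(im.max(-1)<45)&(abs(w[...,2]-6)<4)&(np.hypot(w[...,0]-562,w[...,1]+193)<75); t=w[m]
print("pad",(t.min(0)+t.max(0))/2,np.ptp(t,0))
E
```

```text
11.2 [ 519.3 -197.3  222.3] [ 0.2 -0.6 -0.4]
can lid 2371 82.28201247327354
scene can 40 [101.9 102.  102.  102.1 102.7 102.9 102.9 103.4 103.5 103.7 104.  104.4]
scene case 41 [111.  111.  111.  111.2 111.5 111.9 111.9 112.  112.1 112.9 113.6 117.4]
head 2447 [ 562.66739609 -190.73914127   66.19553636] [51.28767669 51.07803728  5.79556709] [0.04221339 0.00658081]
pad [ 566.90571248 -190.65545637    6.43513337] [137.79453007 117.2180613    6.49982268]
```

View pics/k3.png

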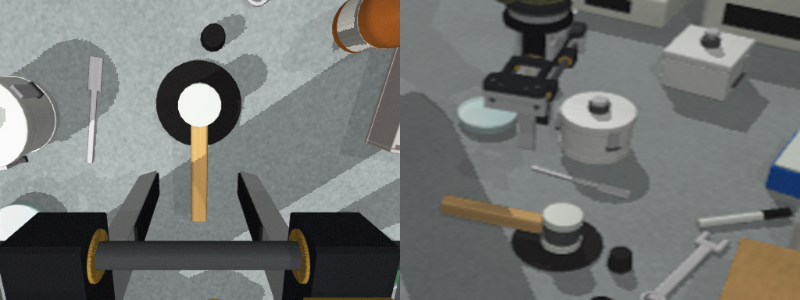

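The mallet stands upright on its pad: head at (199,104), pad at (199,103), top face level at 66.2 mm. The canister's pin is down and the case's pin is up.

```bash
python3 -c "
from cell import manip
manip.sign_off()"
```

```text
the job is handed in; nothing more can be done
```

I gripped the mallet by its handle, pressed the canister's pin down with the head until it stopped, and stood the mallet back on its pad. I released it and handed the job in at about 11 s.

- **Canister pin:** the wrist camera put its top at about 104 mm after the push, which is the home height. The force rose to 30 N at the stop.
- **Case pin:** its top read about 112 mm in the scene camera, the same as at the start. That camera reads a few mm low. I did not view this pin with the wrist camera.
- **Mallet:** its top face is level to within 0.1° at 66.2 mm, so it sits flat on the 6 mm pad. The head's axis is within about 6 mm of the pad's centre, against the 45 mm allowed.
- **Disagreements:** pad-centre estimates from the different views differ by about 10 mm, still well inside the tolerance. After the push the head appeared to sit about 4 mm higher in the grip. I lowered until contact, which reached about 21 N, before letting go.

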